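# Put the mixed-up canister lids back on their own canisters

## Robot

A 7-joint arm with a two-finger parallel gripper is mounted at the origin on a cart in front of the work surface, level with it; the furniture and walls round the work are solid. World frame = base frame: x ahead of the robot, y to its left, z up, the work surface at z = 0. Lengths are in mm, angles in rad, forces in N, time in s.
With the tool pointing down it reaches from about 425 to 950 mm from the base axis. Payload 4.7 kg.
Tool frame: the origin (TCP) lies midway between the tips of the shut fingers; the grasp point (between the pads) lies 19 mm behind it; z points along the fingers, y is the line along which they close (so a half turn about z gives the same grasp; the last joint's range is limited). The gripper opens to 85 mm and grips with 20 to 120 N. Pads are 22 mm wide; open, the fingers measure 114 mm over their backs; the gripper's body (76 mm by 85 mm) begins 54 mm behind the grasp point. The pads swing forward as they close: fully open they stand 13 mm farther back than shut.
Start: joints at [1.199, 0.469, -0.049, 1.532, 0.024, 1.141, -0.082], TCP at [226.931, -635.728, 231.335] pointing down, gripper open.
Joint ranges: [-2.59, 2.59], [-0.33, 1.99], [-1.39, 1.29], [0.1, 2.45], [-1.04, 4.18], [0.21, 1.99], [-2.66, 2.66]. Speed limits (rad/s): [2.57, 2.57, 3.14, 3.14, 3.14, 3.14, 3.14].

## Interface

Orientations are given as a unit quaternion [w, x, y, z].
In Python, from rig import goto, movel, move_joints, grip, dwell, inverse_kinematics, sense, read_camera, get_calibration, Unreachable, sign_off gives the robot as it stands. Calls block until the motion is done:
- goto(position, orientation): joint-space move of the TCP to a pose.
- movel(position, rot=None, rate=150, threshold=None): straight line of the TCP; rot=None keeps the orientation; rate is the mean speed in mm/s. With threshold (N) it stops when the force on the tool has changed by that much, and returns True; else False.
- move_joints(angles): joint-space move.
- grip(opening, grip_force=None): opening from 0.0 (shut) to 1.0 (fully open); grip_force is the grip in N (None keeps the last); returns when the fingers have stopped.
- dwell(seconds).
- inverse_kinematics(position, orientation): joint angles nearest the present ones, or None.
- sense(): the state.
- read_camera(name): name is "scene" or "top"; returns the picture (480x640x3 uint8, red, green, blue); there is no depth.
- get_calibration(name): a dict with "intrinsics" (3x3 intrinsics, pixels), "rvec" (rotation vector, rad) and "tvec" (3), from world to camera coordinates, as OpenCV has them. Camera axes: x right, y down, z forward; pixel columns grow to the right and rows downward; lengths in mm; the calibration is good to about 2 mm. A picture is of the moment at which its call begins. get_calibration takes no time and is no camera call.
A pose or a line that the arm cannot do raises Unreachable and nothing moves.
- sign_off(): hands the job in; it is judged then, once.
The state is a dict: "t": time; "qpos": joint angles; "joint_vel": joint speeds; "tau": joint torques, N m; "eef_pos": TCP position; "tool_rot": TCP orientation; "ft_force": force on the tool from outside, world axes, zero at the start; "ft_torque": the same for the moment, N m; "opening": opening from 0.0 (shut) to 1.0 (fully open); "grip_force": force on a finger pad.
Only numpy, scipy, OpenCV 4.12 (cv2) and the standard library are available. Lean on these libraries where they do the work, as an engineer would, in place of code of your own. Each camera call takes 0.05 s, during which the arm holds its last target. There are 200 camera calls.

## Task

The three kitchen canisters were washed and their lids put back on the wrong ones. Put each lid on the canister of its own shape, seated fully home and level on the rim; lay a lid aside on the free coaster where you need room. Do not knock over the salt shaker that stands between them.

Things in the scene. Friction and masses are not known exactly. Their poses are not given: they have to be found in the camera images.
- round_lid: Round wooden lid, 87 mm across, board 9 mm; rubber seal under it, 69 mm across, 10 mm deep, round-edged, 3 mm play each side in its canister. Bar grip: 44 mm along x, 16 mm in y, from 9 to 39 mm above the origin = centre of the board's underside, which lies on the rim when home. x along the grip, z up; any turn fits. Loose, 90 g. Starts on the square canister, board on the rim, corners open.
- square_lid: Square wooden lid, 87 x 87 mm, board 9 mm; rubber seal under it, 69 x 69 mm, 10 mm deep, round-edged, 3 mm play each side in its canister. Bar grip: 44 mm along x, 16 mm in y, from 9 to 39 mm above the origin = centre of the board's underside, which lies on the rim when home. x along the grip, z up. Loose, 90 g. Starts on the oblong canister, seal on its rim, 10 mm proud.
- long_lid: Oblong wooden lid, 116 (x) x 68 (y) mm, board 9 mm; rubber seal under it, 98 x 50 mm, 10 mm deep, round-edged, 3 mm play each side in its canister. Bar grip: 44 mm along x, 16 mm in y, from 9 to 39 mm above the origin = centre of the board's underside, which lies on the rim when home. x along the grip, z up; long side in x. Loose, 90 g. Starts on the round canister, seal on its rim, 10 mm proud.
- round_canister: Round white stoneware canister, open at the top under whatever lid lies on it: outer size 87 mm across, 72 mm tall, wall 6 mm, mouth 75 mm across, rounded rim; empty. Origin: centre of its underside; z up; round, so x, y do not matter. Stands fast on the worktop and does not move.
- square_canister: Square white stoneware canister, open at the top under whatever lid lies on it: outer size 87 x 87 mm, 72 mm tall, wall 6 mm, mouth 75 x 75 mm, rounded rim; empty. Origin: centre of its underside; z up; x, y along its sides; its lid fits in any quarter turn. Stands fast on the worktop and does not move.
- long_canister: Oblong white stoneware canister, open at the top under whatever lid lies on it: outer size 116 (x) x 68 (y) mm, 72 mm tall, wall 6 mm, mouth 104 x 56 mm, rounded rim; empty. Origin: centre of its underside; z up; x along its long side; its lid fits either way round. Stands fast on the worktop and does not move.
- coaster: Flat dark green square coaster, 98 x 98 x 6 mm, lying alone on the worktop among the canisters: the free spot on which a lid can be laid for the moment (standing on its seal). Origin: centre of its underside. Lies fast (non-slip).
- salt_shaker: Bystander: salt shaker with a rounded grey cap, 44 mm across, 90 mm tall, standing in the middle between the canisters and the coaster. Origin: centre of its foot; z up. Loose.
- tumbler: Bystander: pale green ribbed glass tumbler upside down, 69 mm across, 104 mm tall, behind the canisters. Origin: centre of its foot; z up. Stands fast.
Things that resemble listed ones, but are neither listed nor needed, are in the scene too. What is shaped like the round_lid but pink is not meant.

How it is judged:
By the outcome, as a careful person would: the job done as asked, in the order asked, and still so for the second after the job is handed in, with the robot touching nothing.
It also fails if it takes over 96 s, if anything falls off the work surface, if the arm or the gripper's body presses on something with over 40 N, if the wrist force passes 120 N, or if a joint passes its speed limit or range.

## Working session

There is one attempt and no reset: what is moved stays moved. The work goes in short steps, each a Python script; the robot and the scene stay as the last script left them, time stands still between calls to the robot, and variables do not carry over. Pictures are saved under pics/ and viewed, at most 14 in all, crops included, and the job is handed in when it is done.

```bash
mkdir -p pics; ls; python3 - <<'E'
from rig import *
import cv2
for n in ("top","scene"):
    cv2.imwrite(f"pics/{n}0.png",read_camera(n)[:,:,::-1]); c=get_calibration(n); print(n,c)
s=sense(); print(s)
E
```

```text
pics
top {'intrinsics': array([[612.69962401,   0.        , 317.21043684],
       [  0.        , 612.69962401, 240.52970418],
       [  0.        ,   0.        ,   1.        ]]), 'rvec': array([ 2.15212866, -2.15300565,  0.18983197]), 'tvec': array([ 326.73833882,  596.02753131, 1052.84642939])}
scene {'intrinsics': array([[547.37070757,   0.        , 322.56076386],
       [  0.        , 547.37070757, 241.55360944],
       [  0.        ,   0.        ,   1.        ]]), 'rvec': array([ 2.09228262, -0.60528597,  0.33197109]), 'tvec': array([-323.19296776,  397.71754635,  525.26147019])}
{'t': 0.1, 'qpos': array([ 1.19907375,  0.46936492, -0.04859338,  1.53358773,  0.0240775 ,
        1.14098326, -0.08227664]), 'joint_vel': array([ 2.81378616e-04, -7.09901332e-04,  4.28733378e-04, -2.26542111e-03,
       -9.17805433e-06,  2.06746499e-04,  8.07288363e-04]), 'tau': array([ 2.14907850e-04, -5.11512816e+01, -4.70761384e-02, -2.38390535e+01,
        1.08189887e-02,  4.38532792e-03, -6.09214396e-06]), 'eef_pos': array([ 226.73986616, -635.21849899,  230.35793731]), 'tool_rot': array([-8.62751695e-04,  9.85341068e-01,  1.70593686e-01, -1.70296712e-04]), 'ft_force': array([-0.47992166,  0.64635887, -0.7231793 ]), 'ft_torque': array([-0.02000534, -0.07080282,  0.0024304 ]), 'grip_force': 0.0, 'opening': 1.0004340589958427}
```

View pics/top0.png

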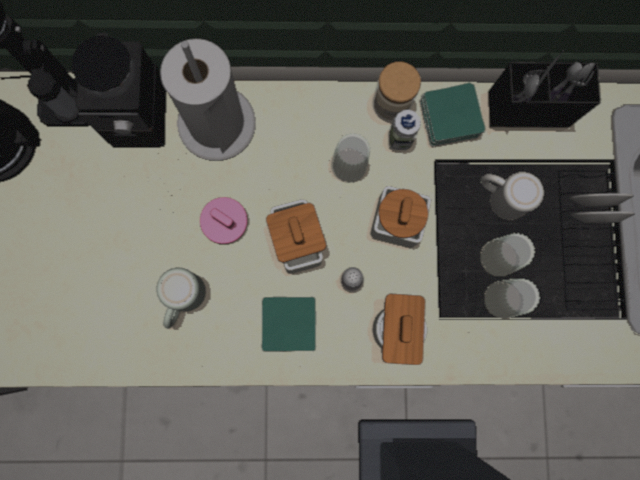

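View pics/scene0.png

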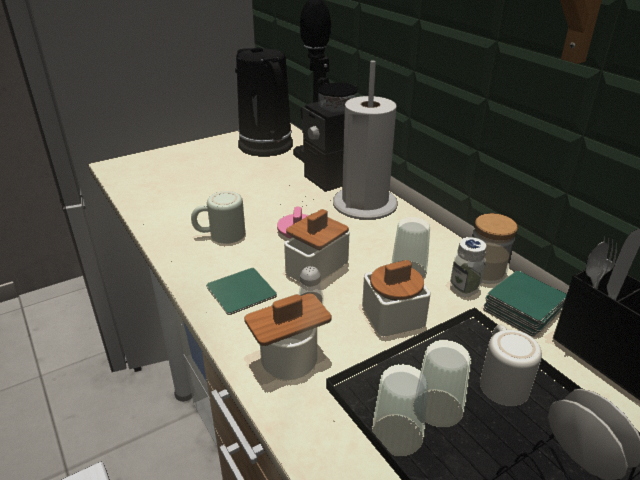

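Top view: square lid on the oblong canister at (297,235), round lid on the square one at (403,214), long lid on the round one at (404,329), coaster at (289,324), salt at (352,278). I'll enlarge.

```bash
cat > h.py <<'E'
import numpy as np, cv2
from rig import *
def px2w(n,uv,z):
    c=get_calibration(n);K=c["intrinsics"];R=cv2.Rodrigues(c["rvec"])[0];t=c["tvec"]
    uv=np.atleast_2d(np.array(uv,float)); d=(R.T@np.linalg.inv(K)@np.c_[uv,np.ones(len(uv))].T).T
    C=-R.T@t; return C+d*((z-C[2])/d[:,2])[:,None]
def w2px(n,P):
    c=get_calibration(n); return cv2.projectPoints(np.atleast_2d(np.array(P,float)),c["rvec"],c["tvec"],c["intrinsics"],None)[0][:,0]
E
python3 - <<'E'
from h import *
im=cv2.imread("pics/top0.png")
def crop(x,y,w,h,s,f): cv2.imwrite(f,cv2.resize(im[y:y+h,x:x+w],None,fx=s,fy=s,interpolation=cv2.INTER_CUBIC))
crop(255,180,100,100,6,"pics/c1.png"); crop(365,180,75,75,8,"pics/c2.png"); crop(365,285,75,90,6.6,"pics/c3.png")
for p in [(297,235,95),(403,214,72),(404,329,90),(289,324,6),(352,278,90)]: print(px2w("top",p[:2],p[2]))
E
```

```text
[[597.43306604 362.08755788  95.        ]]
[[638.80690027 176.57003947  72.        ]]
[[438.97971338 182.51495193  90.        ]]
[[449.08616554 376.94642245   6.        ]]
[[524.62553764 268.84208161  90.        ]]
```

View pics/c1.png

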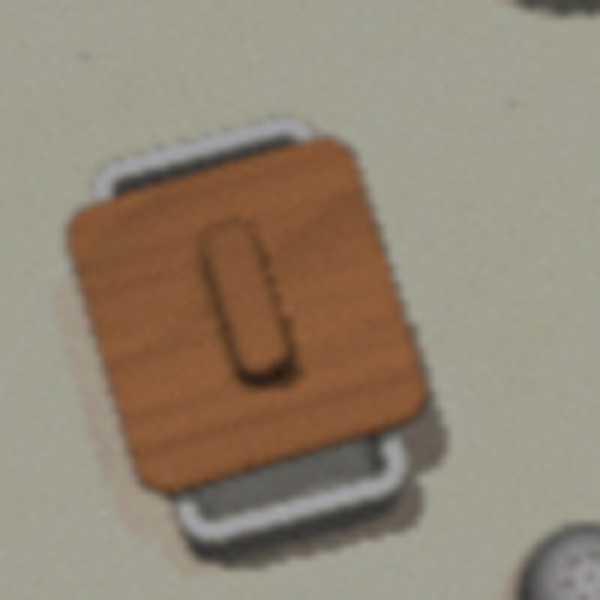

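View pics/c2.png

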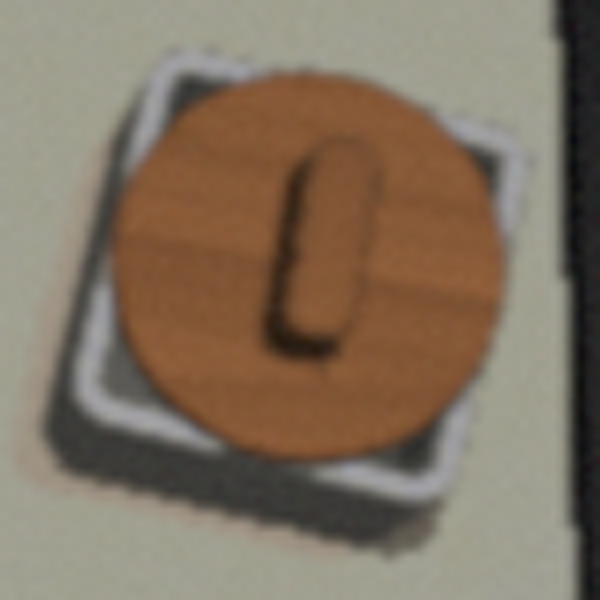

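View pics/c3.png

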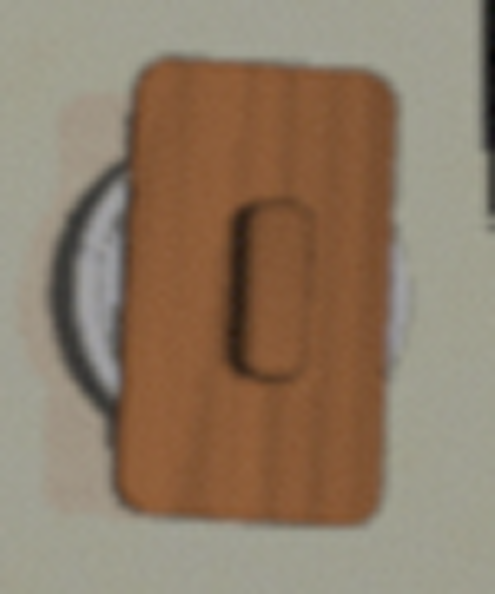

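The enlarged crops show the lids: square c1 centre ≈(248,315) turned ~15°, round c2 centre ≈(308,265), long c3 centre ≈(258,290). I'll fit model silhouettes to the wood masks in each camera.

```bash
cat >> h.py <<'E'
from scipy.optimize import minimize
def rr(w,h,r):  # rounded-rect outline
    a=np.linspace(0,2*np.pi,48,endpoint=False)
    return np.c_[np.sign(np.cos(a))*(w/2-r)+r*np.cos(a),np.sign(np.sin(a))*(h/2-r)+r*np.sin(a)]
def prism(o,z0,z1): return np.r_[np.c_[o,np.full(len(o),z0)],np.c_[o,np.full(len(o),z1)]]
GRIP=prism(rr(44,16,7.9),9,39)
LID={"round":[prism(rr(87,87,43.4),0,9),GRIP],"square":[prism(rr(87,87,8),0,9),GRIP],"long":[prism(rr(116,68,8),0,9),GRIP]}
S=4
def sil(n,parts,p,z,shape=(480,640)):
    m=np.zeros((shape[0]*S,shape[1]*S),np.uint8); c,s=np.cos(p[2]),np.sin(p[2])
    for q in parts:
        P=q.copy(); P[:,:2]=q[:,:2]@np.array([[c,s],[-s,c]])+p[:2]; P[:,2]+=z
        uv=((w2px(n,P)+.5)*S-.5).astype(np.float32)
        cv2.fillConvexPoly(m,np.round(cv2.convexHull(uv)*16).astype(np.int32),255,shift=4)
    return cv2.resize(m,shape[::-1],interpolation=cv2.INTER_AREA)/255.
def wood(im):
    h=cv2.cvtColor(im,cv2.COLOR_RGB2HSV); return ((h[...,0]<16)&(h[...,1]>110)&(h[...,2]>25)).astype(float)
def fit(masks,parts,p0,z,step=(6,6,.1)):
    """masks: {camera:mask}; minimise difference near the thing"""
    win={n:cv2.dilate(sil(n,parts,p0,z),np.ones((25,25)))>0 for n in masks}
    cost=lambda p:sum(np.abs(sil(n,parts,p,z)-masks[n])[win[n]].sum() for n in masks)
    p0=np.array(p0,float); sx=np.vstack([p0]+[p0+np.eye(3)[i]*step[i] for i in range(3)])
    r=minimize(cost,p0,method="Nelder-Mead",options=dict(initial_simplex=sx,xatol=.02,fatol=.1,maxiter=150))
    return r.x,r.fun
E
python3 - <<'E'
from h import *
im={n:cv2.imread(f"pics/{n}0.png")[:,:,::-1].copy() for n in("top","scene")}
for k,p0,z in [("square",(597,362,.25),82),("round",(639,177,-.15),72),("long",(439,182,-.03),82)]:
    for cams in (["top"],["scene"],["top","scene"]):
        p,f=fit({n:wood(im[n]) for n in cams},LID[k],p0,z); print(k,cams,p.round(3),round(f,1))
h=cv2.cvtColor(im["top"],cv2.COLOR_RGB2HSV); m=((h[...,0]>60)&(h[...,0]<95)&(h[...,1]>90)).astype(float)
print("coaster",fit({"top":m},[prism(rr(98,98,4),0,6)],(449,377,0),0))
E
```

```text
square ['top'] [6.04239e+02 3.64467e+02 2.89000e-01] 158.2
square ['scene'] [6.03661e+02 3.69016e+02 2.77000e-01] 413.0
square ['top', 'scene'] [6.04293e+02 3.65258e+02 2.88000e-01] 579.9
round ['top'] [ 6.39800e+02  1.77468e+02 -1.05000e-01] 151.0
round ['scene'] [ 6.40226e+02  1.78241e+02 -1.41000e-01] 357.4
round ['top', 'scene'] [ 6.39712e+02  1.77859e+02 -9.00000e-02] 509.8
long ['top'] [ 4.40057e+02  1.83929e+02 -7.80000e-02] 234.5
long ['scene'] [ 4.38638e+02  1.85023e+02 -7.00000e-03] 404.8
long ['top', 'scene'] [ 4.39510e+02  1.84408e+02 -3.90000e-02] 649.3
coaster (array([ 4.51361598e+02,  3.78585109e+02, -2.13123778e-04]), np.float64(535.3176470588235))
```

```bash
python3 - <<'E'
from h import *
out=[]
P={"square":((604.2,364.5,.288),82,(255,180)),"round":((639.8,177.5,-.1),72,(355,165)),"long":((440,184,-.05),82,(355,280))}
B={"square":(270,190),"round":(350,245),"long":(240,280)}
for n in("top","scene"):
    im=cv2.imread(f"pics/{n}0.png"); w=wood(im[:,:,::-1].copy()); row=[]
    for k,(p,z,o) in P.items():
        x,y=o if n=="top" else B[k]
        s=sil(n,LID[k],p,z)
        big=lambda a:cv2.resize(a[y:y+95,x:x+95],None,fx=2.8,fy=2.8,interpolation=cv2.INTER_NEAREST)
        b=big(im).copy()
        for m,c in((s>.5,(0,255,0)),(w>.5,(255,0,0))):
            cs=cv2.findContours(big(m.astype(np.uint8)),cv2.RETR_LIST,cv2.CHAIN_APPROX_NONE)[0]; cv2.drawContours(b,cs,-1,c,1)
        row.append(b)
    out.append(np.hstack(row))
cv2.imwrite("pics/ov.png",np.vstack(out))
E
```

```text
(no output)
```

View pics/ov.png

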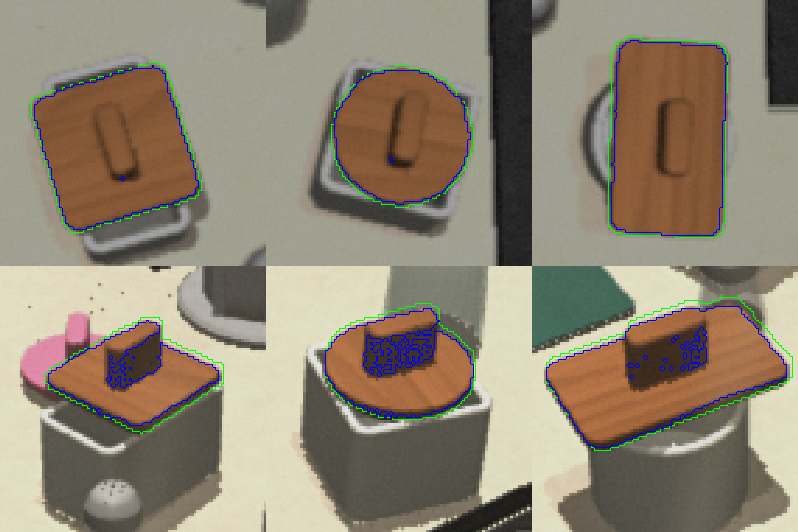

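Top-view fits are within half a pixel. Move the square lid to the coaster.

```bash
cat >> h.py <<'E'
G=13  # TCP above lid origin in the grasp
def q(psi): return np.array([0,np.cos(psi/2),np.sin(psi/2),0])
def st(tag):
    s=sense(); print(tag,"t%.1f"%s["t"],"pos",s["eef_pos"].round(1),"F",s["ft_force"].round(1),"op %.3f gf %.1f"%(s["opening"],s["grip_force"])); return s
def pick(p,z,hi=210,ap=0.6):
    x,y,a=p; goto([x,y,hi],q(a)); grip(ap); print("hit",movel([x,y,z+G],rate=120,threshold=12)); st("down")
    grip(0.0,grip_force=50); st("grip"); movel([x,y,hi],rate=150); st("up")
def shot(tag):
    im={n:read_camera(n) for n in("top","scene")}
    for n in im: cv2.imwrite(f"pics/{n}{tag}.png",im[n][:,:,::-1])
    return im
E
python3 - <<'E'
from h import *
pick((604.2,364.5,.285),82)
x,y=451.4,378.6
goto([x,y,150],q(0)); print(movel([x,y,16+G+1],rate=100,threshold=8)); st("set")
print(movel([x,y,16+G-1],rate=20,threshold=5)); st("set"); 
grip(0.5); movel([x,y,210],rate=200); st("off"); goto([450,0,300],q(0)); st("away")
im=shot(1)
print("square",fit({"top":wood(im["top"])},LID["square"],(x,y,0),16))
im=im["top"]; cv2.imwrite("pics/d.png",cv2.resize(im[185:370,255:445,::-1],None,fx=3.1,fy=3.1,interpolation=cv2.INTER_CUBIC))
E
```

```text
hit False
down t5.4 pos [604.6 365.1  96.1] F [-0.5 -0.1  0.2] op 0.600 gf 0.0
grip t5.8 pos [604.6 364.8  95.8] F [ 0.8 -1.   3.1] op 0.175 gf 50.2
up t6.7 pos [603.8 363.8 208.6] F [ 0.3 -0.2 -1.4] op 0.174 gf 49.8
False
set t8.7 pos [451.8 379.   30.6] F [-0.1 -0.3 -0.4] op 0.177 gf 49.7
False
set t9.0 pos [452.1 379.3  29.3] F [-0.5 -1.2  6.2] op 0.176 gf 50.5
off t10.4 pos [450.8 377.9 208.7] F [-1.   0.4  0.5] op 0.501 gf 0.0
away t11.9 pos [450.1   1.1 299.7] F [-0.8  0.3 -0.1] op 0.498 gf 0.0
square (array([ 4.50814782e+02,  3.80085447e+02, -4.72983667e-04]), np.float64(89.92156862745097))
```

View pics/d.png

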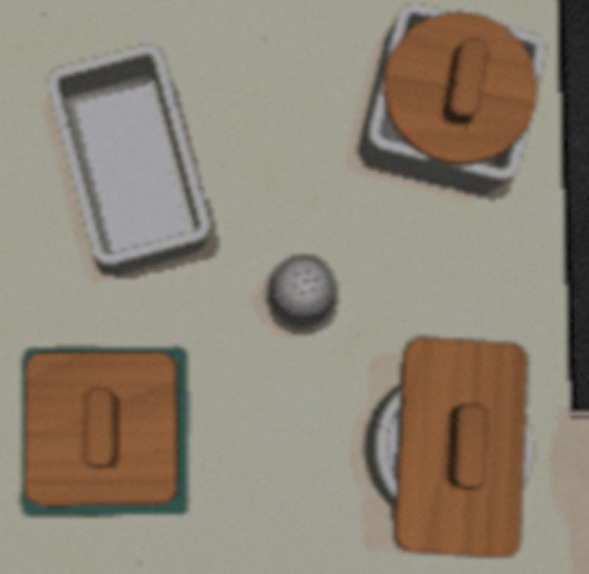

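The coaster holds the square lid safely; the oblong canister at d.png ≈(130,160) is open. Fit it by colour silhouette (neutral stoneware against the yellowish top), with a rim cross-check.

```bash
cat >> h.py <<'E'
def can(im):
    f=cv2.GaussianBlur(im,(3,3),0.6).astype(float); return ((f[...,2]-f[...,0])>-4).astype(float)
CAN={"round":[prism(rr(87,87,43.4),0,72)],"square":[prism(rr(87,87,8),0,72)],"long":[prism(rr(116,68,8),0,72)]}
MOUTH={"round":(75,75,37.4),"square":(75,75,4),"long":(104,56,4)}; OUT={"round":(87,87,43.4),"square":(87,87,8),"long":(116,68,8)}
def rim(im,k,p0,n="top"):
    """position by bright rim ring against the dark/yellow on both sides (blue channel)"""
    g=im[...,2].astype(float)
    def cost(p):
        s=lambda d,e=0:sil(n,[prism(rr(d[0]+e,d[1]+e,max(d[2]+e/2,.5)),0,0.01)],p,72)
        w=s(OUT[k])-s(MOUTH[k]); return -(w*g).sum()/w.sum()
    p0=np.array(p0,float); st=(4,4,.06); sx=np.vstack([p0]+[p0+np.eye(3)[i]*st[i] for i in range(3)])
    r=minimize(cost,p0,method="Nelder-Mead",options=dict(initial_simplex=sx,xatol=.02,fatol=.01,maxiter=150)); return r.x,r.fun
def ov(n,im,parts,p,z,box,sc,f,mask=None):
    x,y,w,h=box; big=lambda a:cv2.resize(a[y:y+h,x:x+w],None,fx=sc,fy=sc,interpolation=cv2.INTER_NEAREST)
    b=np.ascontiguousarray(big(im[:,:,::-1]))
    for m,c in([(sil(n,[q],p,z)>.5,(0,255,0)) for q in parts]+([(mask>.5,(255,0,0))] if mask is not None else [])):
        cv2.drawContours(b,cv2.findContours(big(m.astype(np.uint8)),cv2.RETR_LIST,cv2.CHAIN_APPROX_NONE)[0],-1,c,1)
    cv2.imwrite(f,b)
E
python3 - <<'E'
from h import *
im=cv2.imread("pics/top1.png")[:,:,::-1].copy()
m=can(im); p,f=fit({"top":m},CAN["long"],(598,360,.28),0); print(p,f)
r,g=rim(im,"long",p); print(r,g)
ov("top",im,[prism(rr(116,68,8),71.9,72),prism(rr(104,56,4),71.9,72)],r,0,(260,190,80,95),6,"pics/e.png",m)
E
```

```text
[6.06198126e+02 3.64877836e+02 2.55646205e-01] 896.7803921568627
[6.04713534e+02 3.64778501e+02 2.72423534e-01] -146.66332987737297
```

View pics/e.png

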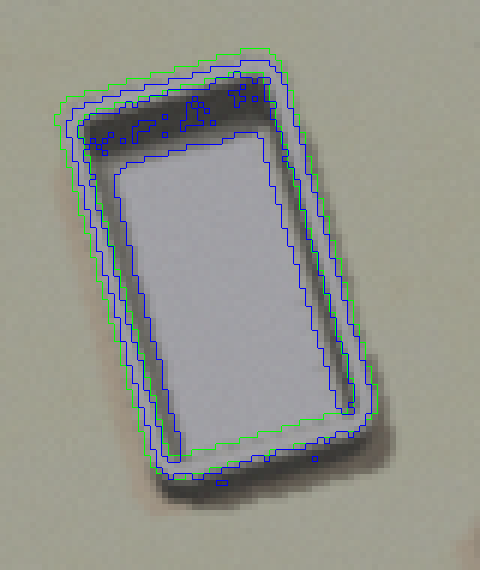

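Green ring sits ~1 px too far; the blue mask outline (rim, c. (62..478)) is the true rim. Use its minimum rectangle at rim height.

```bash
cat >> h.py <<'E'
def rimrect(im,p0,n="top",z=71):
    c0=w2px(n,[[p0[0],p0[1],72]])[0]; m=(can(im)*255).astype(np.uint8); m[im.min(2)<95]=0
    m=cv2.morphologyEx(m,cv2.MORPH_OPEN,np.ones((2,2)))
    cs=[c for c in cv2.findContours(m,cv2.RETR_EXTERNAL,cv2.CHAIN_APPROX_NONE)[0] if cv2.pointPolygonTest(cv2.convexHull(c),tuple(map(float,c0)),False)>=0]
    c=max(cs,key=cv2.contourArea)[:,0].astype(float); W=px2w(n,c,z)[:,:2].astype(np.float32)
    (x,y),(w,h),a=cv2.minAreaRect(W)
    return W,(x,y),(w,h),a
E
python3 - <<'E'
from h import *
im=cv2.imread("pics/top1.png")[:,:,::-1].copy()
W,c,s,a=rimrect(im,(604,364)); print(c,s,a,np.radians(a))
A=np.array(c); m=(can(im)); 
# fit of filled outline at rim height, size as seen
t=np.zeros(im.shape[:2],np.uint8); cv2.fillPoly(t,[np.round(w2px("top",np.c_[W,np.full(len(W),71)])).astype(int)],1)
for d in(1,2,4): print(d,fit({"top":t.astype(float)},[prism(rr(116-d,68-d,8),0,.01)],(c[0],c[1],.27),71))
E
```

```text
(600.9439086914062, 361.62274169921875) (114.08290100097656, 64.72434997558594) 15.416003227233887 0.2690600138133029
1 (array([6.01489515e+02, 3.61363829e+02, 2.69881983e-01]), np.float64(911.521568627451))
2 (array([6.00728221e+02, 3.61401394e+02, 2.71958806e-01]), np.float64(854.9529411764706))
4 (array([6.00692256e+02, 3.60187929e+02, 2.65687673e-01]), np.float64(757.3450980392156))
```

Rim rectangle 115.7 × 66.3 mm (pixel width added) agrees with 116 × 68: oblong canister at (600.9, 361.6), turn 0.269.

```bash
cat >> h.py <<'E'
def place(p,z,hi=210):
    x,y,a=p; goto([x,y,hi],q(a)); movel([x,y,z+G+14],rate=150); st("above")
    print("touch",movel([x,y,z+G+0.5],rate=40,threshold=8)); s=st("set"); return s["eef_pos"][2]-z-G
def release(p,hi=210):
    s=sense()["eef_pos"]; grip(0.5); movel([s[0],s[1],hi],rate=200); st("off")
E
python3 - <<'E'
from h import *
pick((440,184,-.05),82)
t=(600.9,361.2,.269); d=place(t,72); print("proud",d)
E
```

```text
hit False
down t14.2 pos [440.5 184.3  95.6] F [-0.5  0.3  0.1] op 0.602 gf 0.0
grip t14.6 pos [440.4 184.1  95.6] F [ 0.2 -0.4  5.4] op 0.176 gf 51.2
up t15.5 pos [439.3 183.5 209. ] F [-0.5 -0.6 -0.8] op 0.180 gf 50.6
above t17.3 pos [601.5 361.7 100.3] F [-0.3  0.2 -0.5] op 0.178 gf 50.4
touch False
set t17.8 pos [601.4 361.4  85.6] F [2.2 1.4 0.5] op 0.175 gf 50.7
proud 0.6132203880673899
```

Slid in without resistance. Seat, release, look.

```bash
python3 - <<'E'
from h import *
s=sense()["eef_pos"]; print(movel([600.9,361.2,72+G-1],rate=20,threshold=6)); st("seat"); release(None)
goto([450,0,300],q(0)); im=shot(2)
print("long",fit({"top":wood(im["top"])},LID["long"],(601,361,.27),72))
W,c,s,a=rimrect(im["top"],(440,184)); print(c,s); (u,v),r=cv2.minEnclosingCircle(W); print("circ",u,v,r)
a=cv2.resize(im["top"][185:370,255:445,::-1],None,fx=2.1,fy=2.1,interpolation=cv2.INTER_CUBIC)
b=cv2.resize(im["scene"][190:385,205:435,::-1],(int(230*a.shape[0]/195),a.shape[0]),interpolation=cv2.INTER_CUBIC)
cv2.imwrite("pics/f.png",cv2.resize(np.hstack([a,b]),None,fx=.92,fy=.92))
ov("top",im["top"],[prism(rr(87,87,43),71,71.01),prism(rr(75,75,37),71,71.01)],(u,v,0),0,(365,290,70,70),7,"pics/g.png")
E
```

```text
False
seat t18.1 pos [601.4 361.4  85.3] F [-0.5 -0.6  4.8] op 0.177 gf 51.5
off t19.2 pos [600.9 360.7 208.6] F [-0.7  0.1 -0.9] op 0.504 gf 0.0
long (array([6.00365352e+02, 3.62133521e+02, 2.76048610e-01]), np.float64(169.7019607843137))
(437.7169189453125, 182.01927185058594) (84.05540466308594, 81.0333480834961)
circ 437.7681884765625 182.97830200195312 43.010765075683594
```

View pics/f.png

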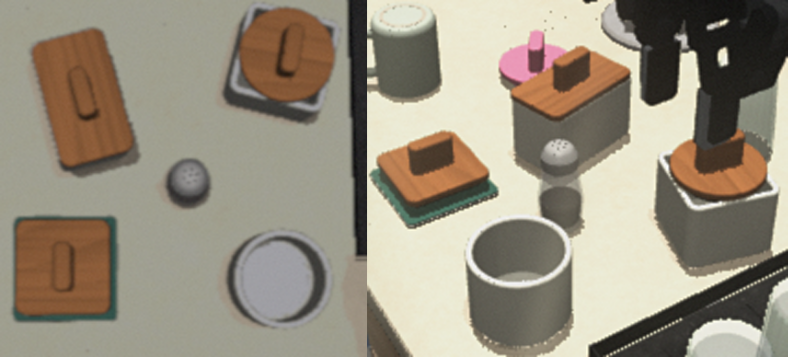

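View pics/g.png

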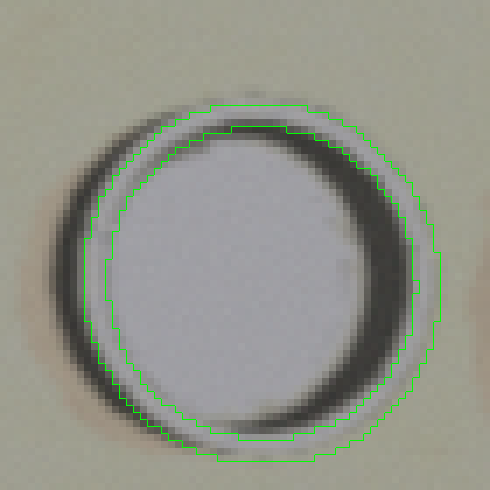

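The long lid is home in the oblong canister; the round rim's edges at g.png (80..438, 103..456) put its centre near (438.4,183.5). Now the round lid.

```bash
python3 - <<'E'
from h import *
pick((639.8,177.2,-.15),72)
print("proud",place((438.4,183.0,-.1),72))
E
```

```text
hit False
down t23.3 pos [640.4 177.6  86. ] F [ 0.2 -0.5 -0.2] op 0.603 gf 0.0
grip t23.7 pos [640.2 177.3  85.7] F [ 0.4 -1.1  2.9] op 0.179 gf 52.0
up t24.7 pos [639.1 176.7 208.7] F [-0.  -0.7 -1.6] op 0.173 gf 51.5
above t26.4 pos [439.2 183.6  99.5] F [ 0.2 -0.2 -0.3] op 0.177 gf 51.6
touch True
set t26.8 pos [438.7 182.9  85.6] F [-0.7  0.   4.8] op 0.176 gf 52.6
proud 0.6406922329447013
```

```bash
python3 - <<'E'
from h import *
movel([438.6,182.9,72+G-1],rate=20,threshold=6); st("seat"); release(None)
goto([450,0,300],q(0)); im=shot(3)
print("round",fit({"top":wood(im["top"])},LID["round"],(438,183,-.1),72))
W,c,s,a=rimrect(im["top"],(640,177)); print(c,s,a)
p=(c[0],c[1],np.radians(a-90 if a>45 else a)); print("p",p)
print("sq lid",fit({"top":wood(im["top"])},LID["square"],(450.8,380,0),16))
ov("top",im["top"],[prism(rr(87,87,8),71,71.01),prism(rr(75,75,4),71,71.01)],p,0,(355,175,85,85),6,"pics/k.png")
a=cv2.imread("pics/k.png")
b=cv2.resize(im["scene"][240:385,205:340,::-1],None,fx=2.1,fy=2.1); 
o=np.zeros((510,800,3),np.uint8); o[:,:510]=a; o[:b.shape[0],512:512+b.shape[1]]=b[:,:288]; cv2.imwrite("pics/k2.png",o)
E
```

```text
seat t27.1 pos [438.8 182.9  85.4] F [-4.1 -3.5 14.9] op 0.182 gf 53.8
off t28.3 pos [438.2 182.3 209. ] F [-0.  -0.3 -0.5] op 0.501 gf 0.0
round (array([ 4.38534565e+02,  1.85066472e+02, -8.53372498e-02]), np.float64(137.75686274509803))
(637.461181640625, 176.69728088378906) (86.102294921875, 85.7153091430664) 75.40332794189453
p (637.461181640625, 176.69728088378906, np.float64(-0.25475998724779747))
sq lid (array([ 4.51196136e+02,  3.80031112e+02, -4.72601985e-03]), np.float64(91.81568627450982))
```

View pics/k2.png

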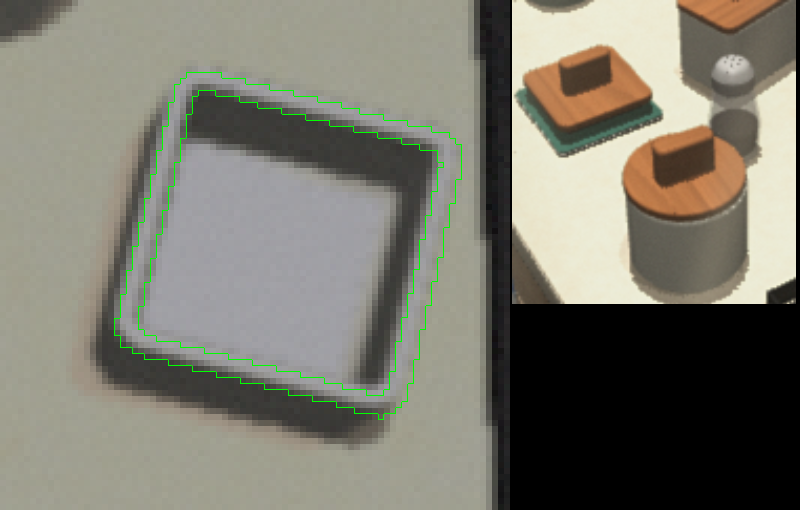

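The round lid lies level and home; the square rim overlay fits within half a pixel (nudge +0.5 in x). Now the square lid.

```bash
python3 - <<'E'
from h import *
pick((451.2,379,0),16)
d=place((637.9,175.8,-.255),72); print("proud",d)
if d<1.5:
    movel([637.9,175.8,72+G-1],rate=20,threshold=6); st("seat"); release(None)
    goto([450,0,300],q(0)); im=shot(4)
    print("square",fit({"top":wood(im["top"])},LID["square"],(637.9,176.5,-.255),72))
    move_joints([1.199,.469,-.049,1.532,.024,1.141,-.082]); im=shot(5); 
    a=cv2.resize(im["top"][180:370,250:440,::-1],(380,380),interpolation=cv2.INTER_CUBIC)
    b=cv2.resize(im["scene"][195:385,205:440,::-1],None,fx=1.78,fy=2,interpolation=cv2.INTER_CUBIC)
    cv2.imwrite("pics/z.png",np.hstack([a,b])[:,:800])
E
```

```text
hit False
down t32.5 pos [451.6 379.4  29.7] F [-0.1  0.1  0.3] op 0.604 gf 0.0
grip t33.0 pos [451.5 379.2  29.5] F [-1.  -0.6  3.3] op 0.180 gf 49.5
up t34.3 pos [450.8 378.4 208.9] F [-0.1  1.  -0.7] op 0.176 gf 49.1
above t36.3 pos [638.6 176.5 100.1] F [ 0.5 -0.1 -0. ] op 0.178 gf 49.1
touch True
set t36.7 pos [638.1 175.8  85.7] F [-0.7  0.5  4.5] op 0.177 gf 50.0
proud 0.6718400384726806
seat t36.9 pos [638.2 175.8  85.5] F [-2.4 -1.3  9.8] op 0.177 gf 50.6
off t38.1 pos [637.4 175.4 208.6] F [-0.9 -1.1 -0. ] op 0.500 gf 0.0
square (array([ 6.38794177e+02,  1.77643208e+02, -2.64591937e-01]), np.float64(187.27058823529413))
```

View pics/z.png

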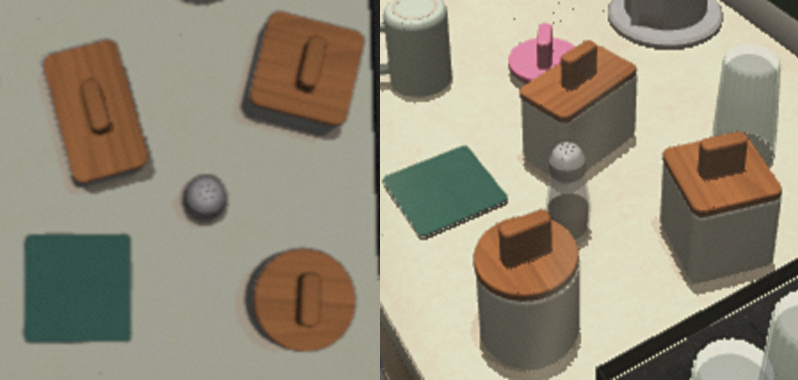

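All three lids sit level and flush on their own canisters (round at (304,300), square at (305,68), long at (96,110)), the shaker stands at (205,198), and the arm is clear.

```bash
python3 -c "
from rig import *
print(sign_off())"
```

```text
the job is handed in; nothing more can be done
None
```

The job is handed in: in the last pictures each lid sits level and fully home on the canister of its own shape, the salt shaker is still standing and the arm is clear, with about 40 s of the 96 s used.

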